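# Stand the chocolate mould up in the rack's slot

## Robot

A 6-joint arm with a two-finger parallel gripper is mounted at the origin on the work surface. World frame = base frame: x ahead of the robot, y to its left, z up, the work surface at z = 0. Lengths are in m, angles in rad, forces in N, time in s.
With the tool pointing down it reaches from about 0.425 to 0.925 m from the base axis. Payload 12.5 kg.
Tool frame: the origin (TCP) lies at the very end of the fingers, on their centre line; the grasp point (between the pads) lies 19 mm behind it; z points along the fingers, y is the line along which they close (so a half turn about z gives the same grasp; the last joint's range is limited). The gripper opens to 85 mm and grips with 20 to 120 N. Pads are 22 mm wide; open, the fingers measure 114 mm over their backs; the gripper's body (76 mm by 85 mm) begins 54 mm behind the grasp point. The pads swing forward as they close: fully open they stand 13 mm farther back than shut.
Start: joints at [1.064, 0.491, 1.559, -0, 1.092, -0.106], TCP at [0.244, 0.575, 0.231] pointing down, gripper open.
Joint ranges: [-3.1, 3.1], [-0.84, 2.19], [0.05, 2.79], [-1.13, 4.28], [0.06, 2.93], [-2.69, 2.69]. Speed limits (rad/s): [2.22, 2.22, 2.79, 3.14, 3.14, 3.14].

## Interface

Orientations are given as a rotation vector (axis times angle).
In Python, from plant import arm gives the robot as it stands.
- The arm moves only by the tool send_rows, never from a script. Its argument "rows" is one flat list of numbers, 4 for each row, row after row: the shift along the tool's x, y, z as a fraction of full scale, then the turn about the tool's z as a fraction of full scale. A call has 1 to 12 rows; each row is the pose to reach, as a shift and turn from the pose commanded when the call began, along the tool's axes at that moment; what a row does not reach only later rows make up. Full scale, the value 1, is 0.6 m for a shift and 45 degrees for a turn. A row lasts 1/8 s, in which the tool goes at most 62.5 mm and 10.7 degrees, less where a joint would pass 70% of its speed; a pose out of reach is approached as far as the arm can. A call with a number of a shift or a turn outside -1 to 1 is refused whole. A call with a gripper value outside its range is refused whole. "claw" is the opening, from 0 (shut) to 1 (fully open), set as the call begins (left out, the last holds). The fingers move at their own pace and stop on an object; the grip force is fixed at half the most. Time passes only in rows, so rows that repeat a pose let the fingers close. It gives the time, the measured TCP pose, the force, the opening and the grip force at its end, in the units of the state.
- arm.sense(): the state, without advancing time (a new reading comes with each control period).
- arm.camera(name): name is "side" or "top"; returns the picture (384x512x3 uint8, red, green, blue); there is no depth.
- arm.camera_params(name): a dict with "fov_y" (degrees; the focal length in pixels is half the picture's height over the tangent of half this angle, whatever the lens; pixels are square), "cx", "cy" (the principal point, pixels), "rvec" (rotation vector, rad) and "tvec" (3), from world to camera coordinates, as OpenCV has them. Camera axes: x right, y down, z forward; pixel columns grow to the right and rows downward; lengths in m; the calibration is good to about 2 mm. A picture is of the moment at which its call begins. camera_params takes no time and is no camera call.
- arm.job_done(): hands the job in; it is judged then, once.
The state is a dict: "t": time; "q": joint angles; "joint_vel": joint speeds; "joint_torque": joint torques, N m; "position": TCP position; "orientation": TCP orientation; "wrist_force": force on the tool from outside, world axes, zero at the start; "torque": the same for the moment, N m; "grip_width": finger opening in m; "gripper_force": force on a finger pad.
Only numpy, scipy, OpenCV 4.12 (cv2) and the standard library are available. Lean on these libraries where they do the work, as an engineer would, in place of code of your own. Each camera call takes 0.05 s, during which the arm holds its last target. There are 200 camera calls.

## Task

First take the tall tin out of the front slot of the mould rack and stand it upright on the small square wooden board. Then tip the chocolate mould that leans out over the rack's round bar up onto its long edge, and slide it along its lane into the front slot until it is fully home against the end stop, standing upright. Keep the tin upright on the way and do not disturb the mould in the rear slot or the bottle.

Things in the scene. Friction and masses are not known exactly. Their poses are not given: they have to be found in the camera images.
- rack: Aluminium mould rack, fixed. Origin: centre of underside; x away from the leaning side, y along the lane to the end stop. Sizes in mm in its frame: base x -100..90, y -180..175, top (lane floor) z 10. Front lane x -15..15, y -180 (open end) to 165. Back fence behind it, x 15..19, to z 70, whole length. In front only a lip to z 16 for y below 40; the front slot's fence beyond.
- slot_end (a point): Foot of the end stop's face, at rack (0, 165, 10) mm, where the front slot ends; end stop 6 mm thick, up to z 60 (z in mm above the counter). The front slot is the lane's last 125 mm, y 40..165, between the back fence and a front fence (x -19..-15, up to z 55) with a flared entrance at y 15..40. The rear slot, x 52..82, y 0..165, fences to z 70, holds the spare mould.
- drain_bar (a point): Middle of the round drain bar on which the mould leans: at rack (-69, -90, 56) mm, 8 mm thick, parallel to the rack's y from y -172 to -8, with a leg down to the base at each end.
- mould: Chocolate mould: flat greyish-brown plastic plate with 3 x 5 round dark cavities, 24 mm thick (its x), 150 long (y), 105 high on edge (z), 0.3 kg. Origin: centre of the long edge face it stands on. At the start this edge is on the lane floor in the open part and the mould leans 52 degrees towards rack -x onto the drain bar (own z points up and to rack -x). Home: origin at rack y 90, z 10.
- mould_edge (a point): Middle of the mould's free long edge, outer (lower) corner: at (-12, 0, 105) mm in the mould's frame. At the start it is the mould's outermost line, about 75 mm above the counter.
- tin: Rectangular steel tin with a dark lid and a pale label, 26 mm (x) by 60 mm (y) by 110 mm tall, about 0.25 kg; origin: centre of its underside. It starts standing on the lane floor in the front slot, its long side along the lane.
- board: Square wooden board fixed flat on the counter, 120 x 120 x 15 mm thick; origin: centre of its underside. It lies to the left or the right of the rack (a dark kitchen scale with a round steel plate lies on the other side).
- spare_mould: A second mould of the same size standing in the rear slot; origin: centre of its lower long edge face. To be left alone.
- bottle: Amber bottle, 52 mm across, 120 mm tall, standing in front of the rack on the left; origin: centre of its underside. To be left alone.
There are look-alikes about, which are no part of the job. What is shaped like the mould but turquoise or yellow is not meant.

How it is judged:
By the outcome, as a careful person would: the job done as asked, in the order asked, and still so for the second after the job is handed in, with the robot touching nothing.
It also fails if it takes over 64 s, if anything falls off the work surface, if the arm or the gripper's body presses on something with over 40 N, if the wrist force passes 120 N, or if a joint passes its speed limit or range.

## Working session

There is one attempt and no reset: what is moved stays moved. The work goes in short steps, Python scripts to look and compute and a tool call to move; the robot and the scene stay as the last step left them, time stands still between calls to the robot, and variables do not carry over. Pictures are saved under pics/ and viewed, at most 10 in all, crops included, and the job is handed in when it is done.

Besides the shell and the picture viewer there is one more tool, called after "Emit:" as a command line: name --argument value ..., lists and objects as JSON in quotes. send_rows: Moves the arm, as the interface text tells. Its arguments: {"type":"object","properties":{"rows":{"type":"array","items":{"type":"number","minimum":-1,"maximum":1}},"claw":{"type":"number"}},"required":["rows"]}

```bash
mkdir -p pics; ls; python3 - <<'E'
from plant import arm
import cv2
s=arm.sense();print(s)
for n in("side","top"):
    im=arm.camera(n);cv2.imwrite(f"pics/{n}0.png",im[:,:,::-1]);print(n,arm.camera_params(n))
E
```

```text
pics
{'t': 0.0, 'q': array([ 1.06436383e+00,  4.91572839e-01,  1.55948650e+00, -2.37527181e-05,
        1.09165235e+00, -1.05593578e-01]), 'joint_vel': array([-0.00076898,  0.00034858,  0.0003485 , -0.0004842 , -0.00074981,
        0.00105126]), 'joint_torque': array([-1.90663544e-03, -6.18452740e+01, -2.61585903e+01, -2.01467024e-04,
        4.13234549e-03, -2.57640897e-05]), 'position': array([0.24373682, 0.57526359, 0.23070672]), 'orientation': array([-6.25349477e-01, -3.07840020e+00,  1.68590404e-03]), 'wrist_force': array([-0.62700969,  0.39723455, -0.02180031]), 'torque': array([ 0.00194222, -0.03657265, -0.02882816]), 'gripper_force': 0.0, 'grip_width': 0.08498741202566282}
side {'fov_y': 43.582786517495414, 'cx': 247.6759177088494, 'cy': 200.5959241259623, 'rvec': array([ 2.19114927, -0.59254468,  0.27359544]), 'tvec': array([-0.39287907,  0.15193287,  1.54325097])}
top {'fov_y': 48.73838284220589, 'cx': 253.76991912267553, 'cy': 199.9436510505321, 'rvec': array([ 2.16951096, -2.1373139 ,  0.1607507 ]), 'tvec': array([-0.03684874,  0.42337372,  1.14490552])}
```

```bash
python3 - <<'E'
import cv2
for n in("side","top"):
    cv2.imwrite(f"pics/{n}0b.png",cv2.resize(cv2.imread(f"pics/{n}0.png"),(800,600),interpolation=cv2.INTER_CUBIC))
E
```

```text
(no output)
```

View pics/side0b.png

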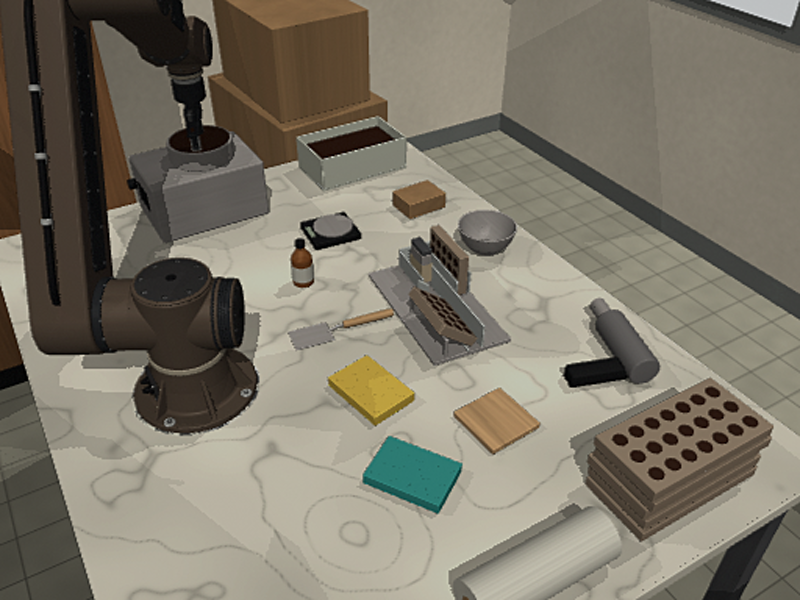

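View pics/top0b.png

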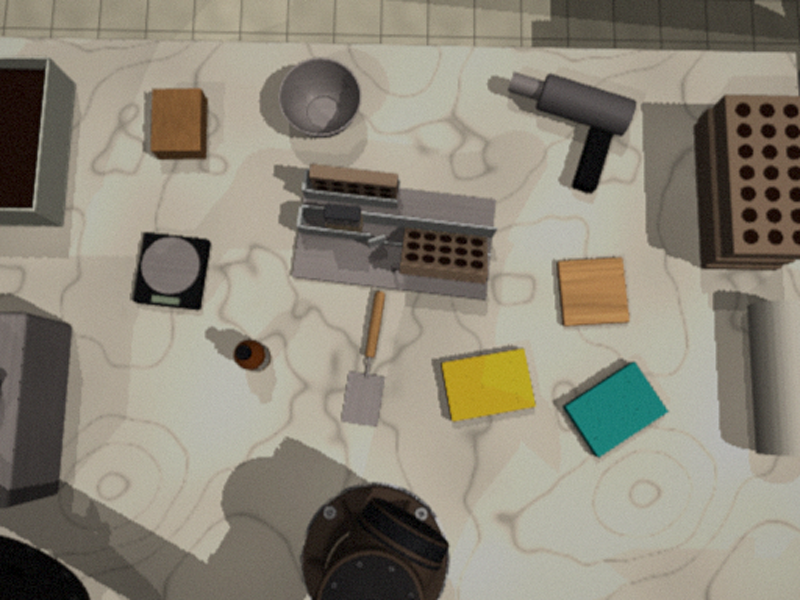

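The side picture shows the rack at (440,300). In the top picture:
- **Mould:** the leaning one is at (445,252). It could be confused with the spare (352,183), the stack (760,170), yellow (488,383) and turquoise (615,408).
- **Tin:** dark lid at (332,214).
- **Board:** at (593,290). It could be confused with the wooden block at (178,122).

The end stop is on the left (world +y). I'll check the choice in a close crop.

```bash
python3 - <<'E'
import cv2
im=cv2.imread("pics/top0.png")
# crop x 180..320, y 98..203 at 5.7x
cv2.imwrite("pics/c1.png",cv2.resize(im[98:203,180:320],(800,600),interpolation=cv2.INTER_CUBIC))
im=cv2.imread("pics/side0.png")
# crop x 230..330 y 140..240 at 6x
cv2.imwrite("pics/c2.png",cv2.resize(im[140:240,230:330],(600,600),interpolation=cv2.INTER_CUBIC))
E
```

```text
(no output)
```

View pics/c1.png

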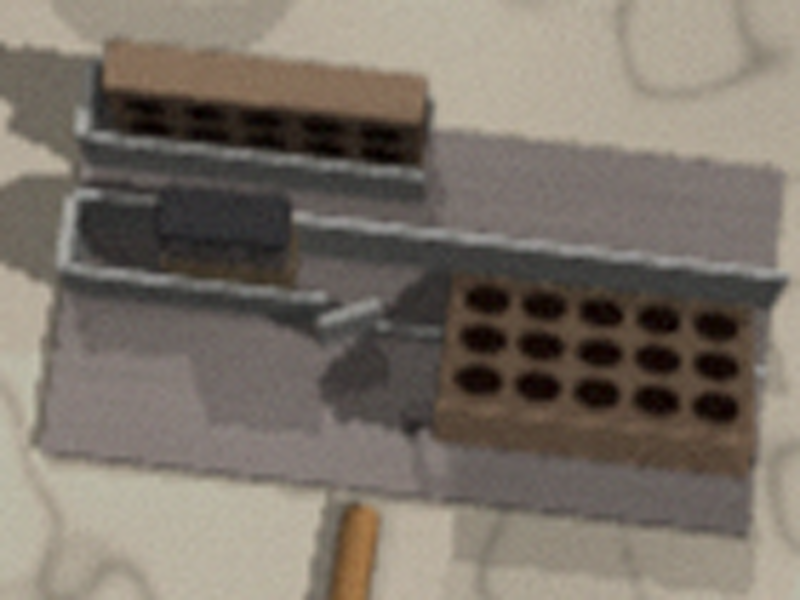

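View pics/c2.png

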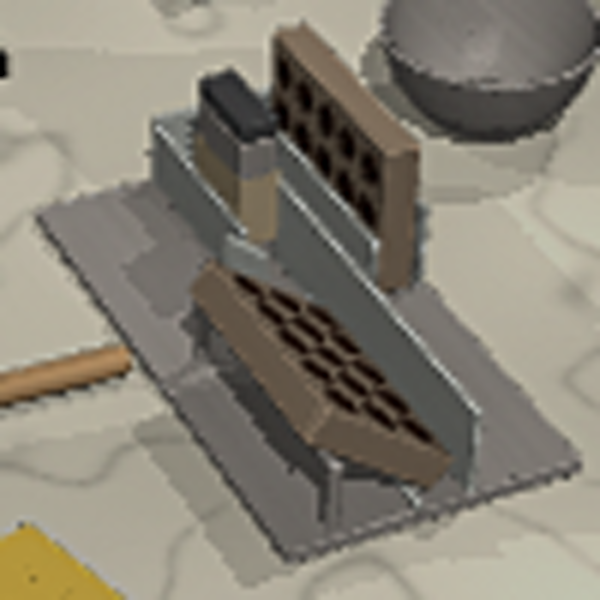

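```bash
cat > h.py <<'E'
import numpy as np,cv2
from scipy.spatial.transform import Rotation as R
from scipy.optimize import least_squares
from plant import arm
P={n:arm.camera_params(n) for n in("side","top")}
def proj(n,p):
    c=P[n];f=192/np.tan(np.radians(c["fov_y"]/2));K=np.array([[f,0,c["cx"]],[0,f,c["cy"]],[0,0,1]])
    return cv2.projectPoints(np.array(p,float).reshape(-1,3),c["rvec"],c["tvec"],K,None)[0].reshape(-1,2)
def W(T,p): # T x,y,yaw ; p mm in frame
    p=np.array(p,float).reshape(-1,3)/1000
    return R.from_rotvec([0,0,T[2]]).apply(p)+[T[0],T[1],0]
def fit(obs,x0,fn=W):
    def res(T): return np.concatenate([(proj(n,fn(T,p))-uv).ravel() for n,p,uv in obs])
    s=least_squares(res,x0,loss="soft_l1");return s.x,res(s.x).reshape(-1,2)
c1=lambda u,v:(180+u/5.714,98+v/5.714)
c2=lambda u,v:(230+u/6,140+v/6)
b=lambda u,v:(u/1.5625-.2,v/1.5625-.2)
E
cat > m.py <<'E'
from h import *
np.set_printoptions(precision=4,suppress=True)
o=[("top",(-100,175,10),c1(40,453)),("top",(-100,-180,10),c1(748,530)),("top",(90,-180,10),c1(783,170)),("top",(17,-180,70),c1(783,276)),
("side",(-100,-180,10),c2(288,550)),("side",(-100,175,10),c2(38,213)),("side",(90,-180,10),c2(580,462)),("side",(17,-180,70),c2(478,410))]
rk,r=fit(o,[.6,0,0]);print("rack",rk,r.round(1).tolist())
q=[(-60,-60,15),(-60,60,15),(60,60,15),(60,-60,15)]
uvt=[b(628,322),b(563,325),b(558,260),b(623,258)]
uvs=[b(497,453),b(455,416),b(498,388),b(540,424)]
bd,r=fit([("top",p,u) for p,u in zip(q,uvt)]+[("side",p,u) for p,u in zip(q,uvs)],[.6,-.3,0]);print("board",bd,r.round(1).tolist())
def tin(T,p): return W(rk,np.array(p)+[T[0],T[1],0])
t,r=fit([("top",(-13,30,120),c1(160,240)),("top",(13,30,120),c1(160,187)),("top",(13,-30,120),c1(291,196)),("top",(-13,-30,120),c1(291,246)),
 ("side",(-13,30,120),c2(200,85)),("side",(13,-30,120),c2(278,115)),("side",(-13,-30,120),c2(238,138)),("side",(13,30,120),c2(235,70))],[0,90.],tin);print("tin rack mm",t,r.round(1).tolist(),tin(t,(0,0,0)))
a=np.radians(52)
def ml(T,p):
    p=np.array(p,float).reshape(-1,3);x,y,z=p.T
    return W(rk,np.c_[T[0]+x*np.cos(a)-z*np.sin(a),T[1]+y,T[2]+x*np.sin(a)+z*np.cos(a)])
m,r=fit([("top",(-12,75,105),c1(436,438)),("top",(-12,-75,105),c1(748,473)),("top",(12,-75,105),c1(752,440)),
 ("side",(-12,75,105),c2(195,287)),("side",(12,75,105),c2(210,262)),("side",(12,-75,105),c2(330,405)),("side",(-12,-75,105),c2(308,440)),("side",(12,-75,0),c2(450,460)),("side",(-12,-75,0),c2(430,488))],[0,-90.,20.],ml);print("mould",m,r.round(1).tolist())
bt,r=fit([("top",(0,0,120),b(245,353)),("side",(0,0,120),b(300,241)),("side",(0,0,5),b(302,283))],[.4,.2,0]);print("bottle",bt,r.round(1).tolist())
print("edge",ml(m,(-12,0,105)),"slot_end",W(rk,(0,165,10)),"tcp yaw?",R.from_rotvec(arm.sense()["orientation"]).as_matrix())
E
python3 m.py
```

```text
rack [ 0.5716 -0.0238 -0.0994] [[-0.3, -0.3], [0.3, 0.4], [0.4, -1.0], [1.4, -0.7], [-0.9, 0.3], [-1.7, -1.2], [-0.1, -0.9], [-0.3, 0.1]]
board [ 0.4716 -0.3884  0.0752] [[2.1, -0.2], [1.3, 0.4], [0.4, 0.2], [0.7, -0.9], [-3.1, -1.6], [-1.9, -2.9], [0.4, -0.8], [-0.1, -0.6]]
tin rack mm [-1.0486 84.8942] [[-0.1, -0.8], [1.2, -1.1], [1.1, -0.1], [-0.1, 0.8], [-1.2, -1.3], [-0.4, 0.5], [-0.2, -1.6], [-0.6, -0.5]] [[0.579  0.0608 0.    ]]
mould [  6.8711 -93.5032  18.6741] [[-0.8, -0.2], [0.1, 0.0], [0.9, -1.0], [-1.8, 0.3], [-0.4, -1.0], [-0.0, 0.7], [-0.6, 0.5], [0.9, -0.5], [0.1, 0.3]]
bottle [0.3417 0.2145 0.    ] [[0.2, -0.1], [-0.8, 0.4], [0.4, -1.1]]
edge [[ 0.4795 -0.1085  0.0739]] slot_end [[0.588  0.1404 0.01  ]] tcp yaw? [[-0.9207  0.3902 -0.0005]
 [ 0.3902  0.9207 -0.0009]
 [ 0.0001 -0.001  -1.    ]]
```

Emit:
send_rows --rows '[0, 0, -0.1, 0, 0, 0, -0.2, 0, 0, 0, -0.2, 0, -0.85, -0.57, -0.2, 1, -0.85, -0.57, -0.2, 1, -0.85, -0.57, -0.2, 1, -0.85, -0.57, -0.2, 1, -0.85, -0.57, -0.2, 1, -0.85, -0.57, -0.2, 1, -0.85, -0.57, -0.2, 1, -0.85, -0.57, -0.2, 1, -0.85, -0.57, -0.2, 1]' --claw 0.54

```text
t: 1.6
position: [0.5523, 0.1028, 0.3502]
orientation: [-1.755, -2.604, 0.001]
wrist_force: [0.1, 0.3, 0.3]
grip_width: 0.0463
gripper_force: 0.0
```

```bash
cat > go.py <<'E'
# usage: go.py rackx racky z  [w] -> row values to target pose (mm); 'w' = world mm
import sys;from h import *
rk=[0.5716,-0.0238,-0.0994]
a=[float(v) for v in sys.argv[1:4]]
t=np.array(a)/1000 if "w" in sys.argv else W(rk,a)[0]
s=arm.sense();M=R.from_rotvec(s["orientation"]).as_matrix()
yaw=np.arctan2(M[1,1],M[0,1]);d=(rk[2]-yaw+np.pi)%(2*np.pi)-np.pi
rp=R.from_rotvec([0,0,-rk[2]]).apply(s["position"]-[rk[0],rk[1],0])*1000
print("t",round(s["t"],2),"now rack mm",rp.round(1),"shift",(M.T@(t-s["position"])/.6).round(4),"turn",round(-np.degrees(d)/45,4),"F",s["wrist_force"].round(1),"w",round(s["grip_width"],4))
E
python3 go.py -1 85 350
```

```text
t 1.6 now rack mm [-31.7 124.1 350.2] shift [-0.0815  0.0151  0.0003] turn 0.6161 F [0.1 0.3 0.3] w 0.0463
```

Emit:
send_rows --rows '[-0.08, 0.015, 0.2, 0.62, -0.08, 0.015, 0.2, 0.62, -0.08, 0.015, 0.2, 0.62, -0.08, 0.015, 0.2, 0.62, -0.08, 0.015, 0.2, 0.62]'

```text
t: 2.22
position: [0.5781, 0.0639, 0.2316]
orientation: [2.329, 2.108, 0.001]
wrist_force: [-0.1, 0.2, 0.4]
grip_width: 0.0462
gripper_force: 0.0
```

```bash
python3 go.py -1 85 79
```

```text
t 2.23 now rack mm [ -2.2  87.9 231.6] shift [-0.0049  0.0019  0.2543] turn -0.0002 F [-0.1  0.2  0.4] w 0.0462
```

Emit:
send_rows --rows '[-0.005, 0.002, 0.08, 0, -0.005, 0.002, 0.16, 0, -0.005, 0.002, 0.2, 0, -0.005, 0.002, 0.22, 0, -0.005, 0.002, 0.24, 0, -0.005, 0.002, 0.254, 0, -0.005, 0.002, 0.254, 0, -0.005, 0.002, 0.254, 0]'

```text
t: 3.22
position: [0.5793, 0.0605, 0.0794]
orientation: [2.332, 2.105, 0.001]
wrist_force: [-0.2, 0.4, 0.2]
grip_width: 0.0462
gripper_force: 0.0
```

```bash
python3 go.py -1 85 79; python3 - <<'E'
from h import *
im=arm.camera("side")[:,:,::-1]
A=cv2.resize(im[130:230,230:330],(600,600),interpolation=cv2.INTER_CUBIC)
cv2.imwrite("pics/g1.png",A)
E
```

```text
t 3.23 now rack mm [-0.7 84.7 79.4] shift [ 0.0005 -0.0005  0.0007] turn -0.0036 F [-0.2  0.4  0.2] w 0.0462
```

View pics/g1.png

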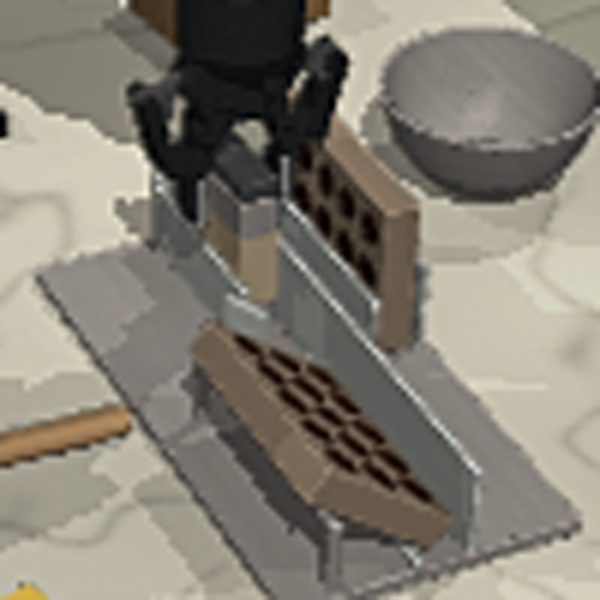

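The fingers straddle the tin, with its lid at (245,170) between them and the spare untouched. I'll close and lift.

Emit:
send_rows --rows '[0, 0, 0, 0, 0, 0, 0, 0, 0, 0, 0, 0, 0, 0, 0, 0, 0, 0, 0, 0, 0, 0, 0, 0]' --claw 0

```text
t: 4.03
position: [0.5796, 0.0605, 0.0794]
orientation: [2.332, 2.104, 0.002]
wrist_force: [2.8, -1.2, 5.1]
grip_width: 0.0255
gripper_force: 60.0
```

Emit:
send_rows --rows '[0, 0, -0.03, 0, 0, 0, -0.08, 0, 0, 0, -0.14, 0, 0, 0, -0.2, 0, 0, 0, -0.25, 0, 0, 0, -0.28, 0, 0, 0, -0.28, 0, 0, 0, -0.28, 0]'

```text
t: 5.03
position: [0.5783, 0.0606, 0.2456]
orientation: [-2.331, -2.104, 0.003]
wrist_force: [0.6, 0.1, -2.1]
grip_width: 0.025
gripper_force: 60.2
```

```bash
python3 go.py 471.6 -388.4 160 w
```

```text
t 5.03 now rack mm [ -1.7  84.6 245.6] shift [-0.7625 -0.1003  0.143 ] turn -0.0036 F [ 0.6  0.1 -2.1] w 0.025
```

Emit:
send_rows --rows '[-0.02, 0, 0, 0, -0.07, -0.01, 0, 0, -0.14, -0.02, 0, 0, -0.22, -0.03, 0, 0, -0.3, -0.04, 0, 0, -0.38, -0.05, 0, 0, -0.46, -0.06, 0, 0, -0.54, -0.07, 0, 0, -0.62, -0.08, 0, 0, -0.69, -0.09, 0, 0, -0.74, -0.1, 0, 0, -0.763, -0.1, 0, 0]'

```text
t: 6.52
position: [0.4713, -0.3905, 0.2459]
orientation: [-2.333, -2.102, 0.0]
wrist_force: [0.4, -0.3, -3.2]
grip_width: 0.0252
gripper_force: 60.1
```

Emit:
send_rows --rows '[0, 0, 0, 0, 0, 0, 0.04, 0, 0, 0, 0.09, 0, 0, 0, 0.14, 0, 0, 0, 0.18, 0, 0, 0, 0.2, 0, 0, 0, 0.2, 0]'

```text
t: 7.4
position: [0.4727, -0.388, 0.1265]
orientation: [-2.331, -2.105, -0.0]
wrist_force: [0.3, -0.3, -2.7]
grip_width: 0.0254
gripper_force: 59.9
```

```bash
python3 go.py 471.6 -388.4 85 w; python3 - <<'E'
from h import *
A=arm.camera("side")[:,:,::-1][200:300,260:360];B=arm.camera("top")[:,:,::-1][130:230,340:440]
cv2.imwrite("pics/g2.png",cv2.resize(cv2.hconcat([A,B]),(800,400),interpolation=cv2.INTER_CUBIC))
E
```

```text
t 7.4 now rack mm [ -62.2 -372.2  126.5] shift [-0.0009 -0.0017  0.0692] turn -0.0028 F [ 0.3 -0.3 -2.7] w 0.0254
```

View pics/g2.png

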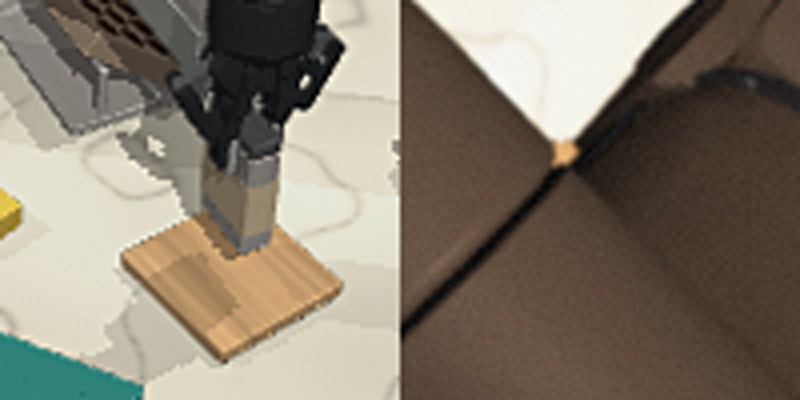

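The tin hangs upright over the middle of the board (tin bottom about (240,245), board centre about (230,285)). I'll lower it gently.

Emit:
send_rows --rows '[0, 0, 0.03, 0, 0, 0, 0.055, 0, 0, 0, 0.066, 0, 0, 0, 0.068, 0, 0, 0, 0.07, 0, 0, 0, 0.07, 0]'

```text
t: 8.25
position: [0.4727, -0.3888, 0.0852]
orientation: [2.332, 2.105, 0.0]
wrist_force: [-0.0, -0.2, -2.7]
grip_width: 0.0255
gripper_force: 60.0
```

Emit:
send_rows --rows '[0, 0, 0.001, 0, 0, 0, 0.002, 0, 0, 0, 0.002, 0]'

```text
t: 8.62
position: [0.4727, -0.3889, 0.0844]
orientation: [2.331, 2.104, 0.0]
wrist_force: [-0.9, 1.7, 5.0]
grip_width: 0.0255
gripper_force: 60.5
```

Emit:
send_rows --rows '[0, 0, 0, 0, 0, 0, 0, 0, 0, 0, 0, 0, 0, 0, 0, 0, 0, 0, 0, 0]' --claw 0.6

```text
t: 9.25
position: [0.4725, -0.3887, 0.0836]
orientation: [-2.332, -2.105, -0.0]
wrist_force: [-0.2, -0.5, -0.3]
grip_width: 0.0514
gripper_force: 0.0
```

Emit:
send_rows --rows '[0, 0, -0.03, 0, 0, 0, -0.08, 0, 0, 0, -0.16, 0, 0, 0, -0.25, 0, 0, 0, -0.3, 0, 0, 0, -0.3, 0, 0, 0, -0.3, 0]' --claw 0.6

```text
t: 10.12
position: [0.4722, -0.3884, 0.2636]
orientation: [-2.332, -2.105, -0.0]
wrist_force: [0.5, -0.2, -0.1]
grip_width: 0.0512
gripper_force: 0.0
```

```bash
python3 go.py -45 -93 200
```

```text
t 10.12 now rack mm [ -62.7 -372.7  263.6] shift [0.4662 0.0281 0.1062] turn -0.0038 F [ 0.5 -0.2 -0.1] w 0.0512
```

Emit:
send_rows --rows '[0.1, 0, 0, 0.1, 0.2, -0.02, 0, 0.3, 0.3, -0.05, 0.05, 0.5, 0.4, -0.08, 0.1, 0.8, 0.44, -0.09, 0.14, 1, 0.466, -0.09, 0.14, 1, 0.466, -0.09, 0.14, 1, 0.466, -0.09, 0.14, 1, 0.466, -0.09, 0.14, 1]' --claw 0

```text
t: 11.25
position: [0.4475, -0.1058, 0.1797]
orientation: [2.96, 1.051, 0.0]
wrist_force: [0.3, -1.0, 0.2]
grip_width: -0.0001
gripper_force: 0.0
```

Emit:
send_rows --rows '[0, 0, 0, 0.24, 0, 0, 0, 0.5, 0, 0, 0, 0.75, 0, 0, 0, 1, 0, 0, 0, 1, 0, 0, 0, 1]'

```text
t: 12.0
position: [0.4474, -0.1054, 0.1797]
orientation: [-3.138, 0.157, -0.0]
wrist_force: [-0.1, -0.1, -0.6]
grip_width: -0.0001
gripper_force: 0.0
```

```bash
python3 go.py -108 -93 66; python3 - <<'E'
from h import *
A=arm.camera("side")[:,:,::-1]
cv2.imwrite("pics/g3.png",cv2.resize(A[130:310,210:390],(600,600),interpolation=cv2.INTER_CUBIC))
E
```

```text
t 12.0 now rack mm [-115.5  -93.5  179.7] shift [ 0.0125 -0.0008  0.1895] turn -2.0004 F [-0.1 -0.1 -0.6] w -0.0001
```

View pics/g3.png

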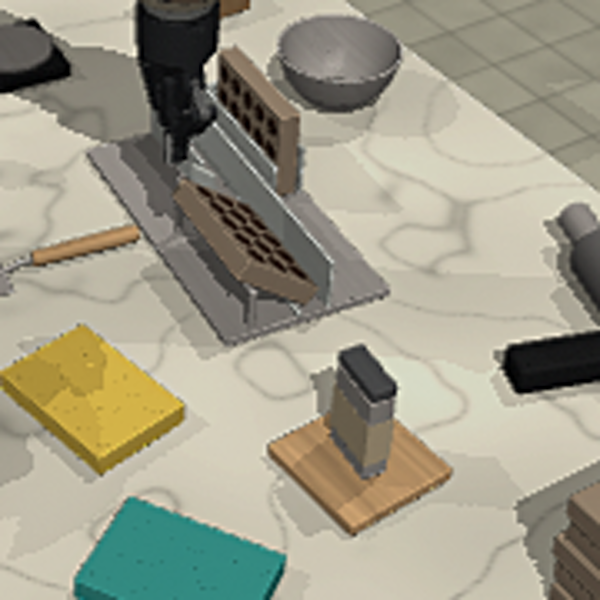

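The tin stands upright on the board at (365,410). The fingers hover outside the mould's free edge. I'll descend, then push towards rack +x.

Emit:
send_rows --rows '[0, 0, 0.06, 0, 0, 0, 0.13, 0, 0, 0, 0.17, 0, 0, 0, 0.19, 0, 0, 0, 0.19, 0, 0.01, 0, 0.19, 0, 0.02, 0, 0.19, 0, 0.03, 0, 0.19, 0, 0.04, 0, 0.19, 0, 0.05, 0, 0.19, 0, 0.05, 0, 0.19, 0]'

```text
t: 13.42
position: [0.4721, -0.107, 0.0651]
orientation: [-3.135, 0.159, 0.02]
wrist_force: [-26.5, -4.6, 13.4]
grip_width: 0.0001
gripper_force: 12.8
```

```bash
python3 go.py -20 -93 63; python3 - <<'E'
from h import *
A=arm.camera("side")[:,:,::-1]
cv2.imwrite("pics/g4.png",cv2.resize(A[140:240,230:330],(600,600),interpolation=cv2.INTER_CUBIC))
E
```

```text
t 13.43 now rack mm [-90.8 -92.7  65.1] shift [0.118  0.0003 0.0019] turn -2.0028 F [-26.5  -4.6  13.4] w 0.0001
```

View pics/g4.png

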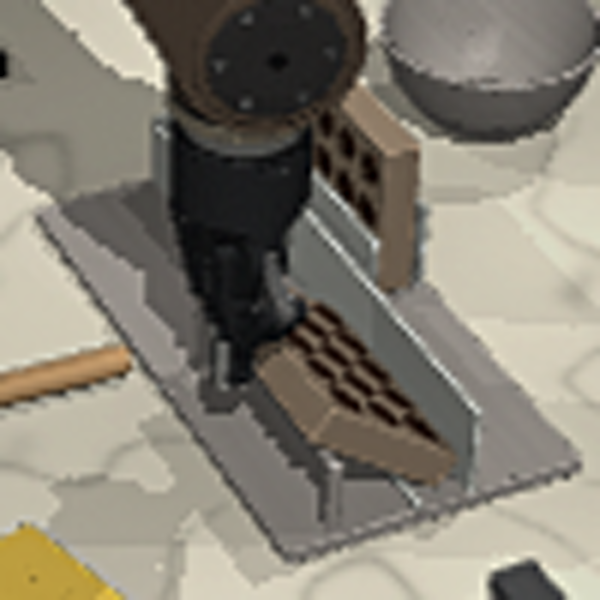

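The push jammed: the 26 N and 13 N readings point to friction of about 0.5 at the corner. I'll back off, go a little lower, and follow the mould's arc upward while pushing, so the friction helps.

Emit:
send_rows --rows '[-0.02, 0, 0, 0, -0.02, 0, 0.006, 0, -0.012, 0, 0.006, 0, -0.009, 0, 0.001, 0, -0.006, 0, -0.004, 0, -0.0035, 0, -0.007, 0, -0.001, 0, -0.0105, 0, 0.003, 0, -0.016, 0, 0.0077, 0, -0.021, 0, 0.0077, 0, -0.021, 0]'

```text
t: 14.72
position: [0.4821, -0.1086, 0.0786]
orientation: [3.137, -0.161, 0.001]
wrist_force: [-3.3, 0.3, 1.6]
grip_width: 0.0003
gripper_force: 1.7
```

```bash
python3 go.py -69 -93 88; python3 - <<'E'
from h import *
A=arm.camera("side")[:,:,::-1]
cv2.imwrite("pics/g5.png",cv2.resize(A[140:240,230:330],(600,600),interpolation=cv2.INTER_CUBIC))
E
```

```text
t 14.72 now rack mm [-80.7 -93.3  78.6] shift [ 0.0195 -0.0005 -0.0157] turn -2.0036 F [-3.3  0.3  1.6] w 0.0003
```

View pics/g5.png

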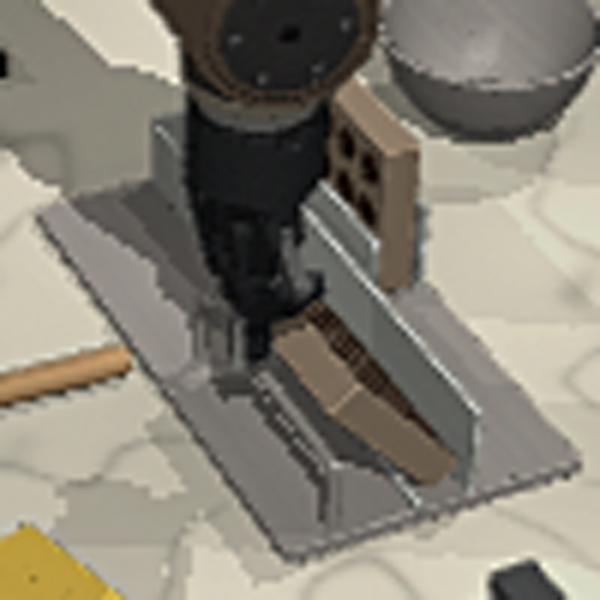

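The mould is rising on the finger (about 38°, force 3 N). I'll continue the arc to near upright.

Emit:
send_rows --rows '[0.01, 0, -0.009, 0, 0.021, 0, -0.016, 0, 0.033, 0, -0.021, 0, 0.045, 0, -0.023, 0, 0.058, 0, -0.023, 0, 0.066, 0, -0.023, 0, 0.073, 0, -0.023, 0, 0.08, 0, -0.023, 0, 0.086, 0, -0.023, 0, 0.086, 0, -0.023, 0]'

```text
t: 16.02
position: [0.5334, -0.1139, 0.092]
orientation: [-3.137, 0.161, -0.0]
wrist_force: [-0.3, -0.5, 0.3]
grip_width: -0.0
gripper_force: 0.0
```

```bash
python3 go.py -69 -93 88; python3 - <<'E'
from h import *
A=arm.camera("side")[:,:,::-1]
cv2.imwrite("pics/g6.png",cv2.resize(A[140:240,230:330],(600,600),interpolation=cv2.INTER_CUBIC))
E
```

```text
t 16.02 now rack mm [-29.1 -93.5  92. ] shift [-0.0665 -0.0006  0.0067] turn -2.0037 F [-0.3 -0.5  0.3] w -0.0
```

View pics/g6.png

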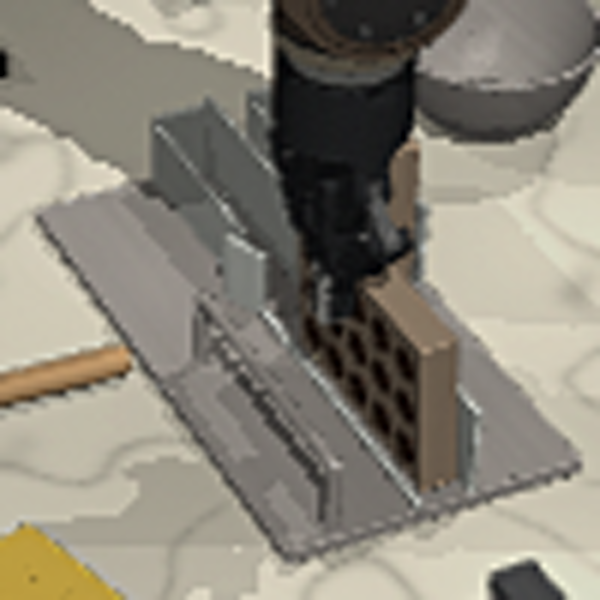

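The mould stands upright in the lane against the back fence. At zero force, its end face runs from (440,340) to (440,490). I'll retreat, turn back and grasp it from above.

Emit:
send_rows --rows '[-0.03, 0, 0, 0, -0.06, 0, 0, 0, -0.06, 0, -0.08, 0, -0.06, 0, -0.16, 0, -0.06, 0, -0.2, -0.3, -0.06, 0, -0.2, -0.6, -0.06, 0, -0.2, -1, -0.06, 0, -0.2, -1, -0.06, 0, -0.2, -1, -0.06, 0, -0.2, -1]' --claw 0.6

```text
t: 17.32
position: [0.4972, -0.1102, 0.2121]
orientation: [-2.962, -1.048, 0.0]
wrist_force: [0.5, 1.8, 0.8]
grip_width: 0.0513
gripper_force: 0.0
```

Emit:
send_rows --rows '[0, 0, 0, -0.24, 0, 0, 0, -0.5, 0, 0, 0, -0.75, 0, 0, 0, -1, 0, 0, 0, -1, 0, 0, 0, -1]'

```text
t: 18.08
position: [0.4973, -0.1102, 0.2121]
orientation: [-2.337, -2.1, -0.0]
wrist_force: [-0.0, 0.2, 0.3]
grip_width: 0.0508
gripper_force: 0.0
```

```bash
python3 go.py 2 -93 150
```

```text
t 18.07 now rack mm [-65.3 -93.4 212.1] shift [0.0014 0.1122 0.1034] turn -0.0094 F [-0.   0.2  0.3] w 0.0508
```

Emit:
send_rows --rows '[0.001, 0.04, 0, -0.009, 0.001, 0.08, 0, -0.009, 0.001, 0.11, 0, -0.009, 0.001, 0.112, 0.06, -0.009, 0.001, 0.112, 0.12, -0.009, 0.001, 0.112, 0.17, -0.009, 0.001, 0.112, 0.2, -0.009, 0.001, 0.112, 0.215, -0.009, 0.001, 0.112, 0.219, -0.009, 0.001, 0.112, 0.219, -0.009]'

```text
t: 19.32
position: [0.5645, -0.1165, 0.0812]
orientation: [2.325, 2.112, 0.001]
wrist_force: [0.1, -0.3, 0.0]
grip_width: 0.0511
gripper_force: 0.0
```

```bash
python3 go.py 2 -93 80
```

```text
t 19.32 now rack mm [  2.2 -93.   81.2] shift [-0.     -0.0003  0.002 ] turn 0.0043 F [ 0.1 -0.3  0. ] w 0.0511
```

Emit:
send_rows --rows '[0, 0, 0, 0.004, 0, 0, 0, 0.004, 0, 0, 0, 0.004, 0, 0, 0, 0.004, 0, 0, 0, 0.004, 0, 0, 0, 0.004]' --claw 0

```text
t: 20.08
position: [0.5648, -0.1166, 0.0814]
orientation: [2.327, 2.108, 0.002]
wrist_force: [0.4, -0.4, 6.0]
grip_width: 0.023
gripper_force: 59.9
```

Emit:
send_rows --rows '[0, -0.002, -0.001, 0, 0.01, -0.0035, -0.002, 0, 0.03, -0.0035, -0.002, 0, 0.05, -0.0035, -0.002, 0, 0.065, -0.0035, -0.002, 0, 0.08, -0.0035, -0.002, 0, 0.095, -0.0035, -0.002, 0, 0.11, -0.0035, -0.002, 0, 0.125, -0.0035, -0.002, 0, 0.14, -0.0035, -0.002, 0, 0.14, -0.0035, -0.002, 0]'

```text
t: 21.45
position: [0.5705, -0.032, 0.0819]
orientation: [-2.327, -2.11, -0.0]
wrist_force: [-0.4, -0.6, -2.3]
grip_width: 0.0231
gripper_force: 58.9
```

```bash
python3 go.py 0 90 82
```

```text
t 21.45 now rack mm [-0.3 -8.3 81.9] shift [ 0.1638  0.0008 -0.0002] turn 0.0023 F [-0.4 -0.6 -2.3] w 0.0231
```

Emit:
send_rows --rows '[0.015, 0, 0, 0.002, 0.035, 0, 0, 0.002, 0.055, 0, 0, 0.002, 0.075, 0, 0, 0.002, 0.095, 0, 0, 0.002, 0.115, 0, 0, 0.002, 0.13, 0, 0, 0.002, 0.14, 0, 0, 0.002, 0.148, 0, 0, 0.002, 0.152, 0, 0, 0.002, 0.155, 0, 0, 0.002, 0.155, 0, 0, 0.002]'

```text
t: 22.95
position: [0.5796, 0.0598, 0.0819]
orientation: [-2.33, -2.107, -0.0]
wrist_force: [-1.0, 0.6, -3.1]
grip_width: 0.0232
gripper_force: 58.9
```

```bash
python3 go.py 0 90 82
```

```text
t 22.95 now rack mm [-0.4 84.  81.9] shift [ 0.01    0.0006 -0.0001] turn -0.0009 F [-1.   0.6 -3.1] w 0.0232
```

Emit:
send_rows --rows '[0.001, 0, 0.001, 0, 0.003, 0, 0.002, 0, 0.005, 0, 0.002, 0, 0.007, 0, 0.002, 0, 0.008, 0, 0.002, 0, 0.008, 0, 0.002, 0]'

```text
t: 23.7
position: [0.5805, 0.0642, 0.0814]
orientation: [2.329, 2.107, 0.001]
wrist_force: [-0.3, -3.9, 5.4]
grip_width: 0.0228
gripper_force: 59.9
```

Emit:
send_rows --rows '[0.001, 0, -0.001, 0, 0.002, 0, -0.001, 0, 0.003, 0, -0.001, 0, 0.003, 0, -0.001, 0]'

```text
t: 24.2
position: [0.5802, 0.0658, 0.0814]
orientation: [2.329, 2.107, -0.001]
wrist_force: [-1.3, -9.3, 2.1]
grip_width: 0.0233
gripper_force: 59.6
```

Emit:
send_rows --rows '[0.001, 0, 0, 0, 0.002, 0, 0, 0, 0.003, 0, 0, 0, 0.003, 0, 0, 0]'

```text
t: 24.7
position: [0.5804, 0.0661, 0.0817]
orientation: [2.328, 2.107, -0.003]
wrist_force: [-3.2, -21.0, 6.5]
grip_width: 0.0228
gripper_force: 60.2
```

```bash
python3 go.py 0 90 82
```

```text
t 24.7 now rack mm [-0.2 90.3 81.7] shift [-0.0005  0.0003 -0.0004] turn -0.0002 F [ -3.2 -21.    6.5] w 0.0228
```

Force rises sharply with no further motion at y = 90.3, so the mould is home. I'll relax most of the push, release and lift.

Emit:
send_rows --rows '[-0.0015, 0, 0, 0, -0.0025, 0, 0, 0, -0.0025, 0, 0, 0]'

```text
t: 25.08
position: [0.5803, 0.0658, 0.0815]
orientation: [2.329, 2.107, -0.001]
wrist_force: [-1.6, -10.0, 3.3]
grip_width: 0.0232
gripper_force: 59.6
```

Emit:
send_rows --rows '[0, 0, 0, 0, 0, 0, 0, 0, 0, 0, 0, 0, 0, 0, 0, 0, 0, 0, 0, 0]' --claw 0.5

```text
t: 25.7
position: [0.5802, 0.0668, 0.0813]
orientation: [-2.33, -2.108, -0.0]
wrist_force: [-0.1, -0.4, 0.1]
grip_width: 0.0425
gripper_force: 0.0
```

Emit:
send_rows --rows '[0, 0, -0.03, 0, 0, 0, -0.08, 0, 0, 0, -0.16, 0, 0, 0, -0.25, 0, 0, 0, -0.3, 0, -0.1, -0.1, -0.3, 0, -0.2, -0.25, -0.3, 0, -0.3, -0.25, -0.3, 0, -0.4, -0.25, -0.3, 0, -0.4, -0.25, -0.3, 0, -0.4, -0.25, -0.3, 0]'

```text
t: 27.08
position: [0.4062, -0.1593, 0.2614]
orientation: [2.334, 2.103, 0.0]
wrist_force: [-0.1, 0.5, -0.2]
grip_width: 0.043
gripper_force: 0.0
```

```bash
cat > v.py <<'E'
from h import *
rk=[0.5716,-0.0238,-0.0994]
box=lambda x,y,z0,z1:W(rk,[(x+a,y+b,z) for a in(-12,12) for b in(-75,75) for z in(z0,z1)])
def hull(n,pts):
    m=np.zeros((384,512),np.uint8);cv2.fillConvexPoly(m,cv2.convexHull(proj(n,pts).round().astype(np.int32)),1);return m>0
for n in("side","top"):
    im=arm.camera(n).astype(int);old=cv2.imread(f"pics/{n}0.png")[:,:,::-1].astype(int)
    d=abs(im-old).sum(2)>60
    for nm,p in(("spare",box(67,90,75,115)),("bottle",np.array([(.3417+a,.2145+b,z) for a in(-.026,.026) for b in(-.026,.026) for z in(0,.12)]))):
        print(n,nm,"changed frac",d[hull(n,p)].mean().round(3))
    brown=(im[...,0]-im[...,2]>14)&(im.sum(2)<480)
    fence=hull(n,box(67,90,10,115))
    reg=hull(n,box(0,70,60,135))&~fence
    for tilt in(0,):
      best=[]
      for x in range(-6,7,2):
        for y in range(60,112,2):
          h=hull(n,box(x,y,72,115))&reg; k=np.r_[(brown&reg)[h],[]]
          iou=(h&brown&reg).sum()/((h|brown)&reg).sum();best.append((round(iou,3),x,y))
      print(n,sorted(best)[-4:])
    T=np.array([(.4725+a*np.cos(.1)+b*np.sin(.1),-.388-a*np.sin(.1)+b*np.cos(.1),.125) for a in(-.013,.013) for b in(-.03,.03)])
    dark=im.sum(2)<200
    print(n,"tin lid dark frac",dark[hull(n,T)].mean().round(2),"arm tcp px",proj(n,arm.sense()["position"]).round(0))
E
python3 v.py
```

```text
side spare changed frac 0.224
side bottle changed frac 0.373
side [(np.float64(0.587), -6, 66), (np.float64(0.589), -6, 70), (np.float64(0.595), -6, 64), (np.float64(0.603), -6, 62)]
side tin lid dark frac 0.29 arm tcp px [[260. 169.]]
top spare changed frac 0.866
top bottle changed frac 0.802
top [(np.float64(0.548), -2, 74), (np.float64(0.55), -2, 78), (np.float64(0.554), -2, 76), (np.float64(0.561), -2, 86)]
top tin lid dark frac 0.05 arm tcp px [[312. 194.]]
```

Emit:
send_rows --rows '[0.1, 0.02, -0.05, 0, 0.2, 0.04, -0.1, 0, 0.3, 0.06, -0.15, 0, 0.4, 0.08, -0.15, 0, 0.5, 0.08, -0.15, 0, 0.6, 0.06, -0.15, 0, 0.7, 0.02, -0.15, 0, 0.8, -0.05, -0.15, 0, 0.9, -0.12, -0.15, 0, 1, -0.2, -0.15, 0, 1, -0.2, -0.15, 0]'

```text
t: 28.55
position: [0.3444, 0.4548, 0.3512]
orientation: [-2.326, -2.111, 0.0]
wrist_force: [0.7, -0.7, -0.3]
grip_width: 0.0429
gripper_force: 0.0
```

Emit:
send_rows --rows '[0.08, -0.07, 0, 0, 0.15, -0.14, 0, 0, 0.19, -0.19, 0, 0, 0.19, -0.19, 0, 0, 0.19, -0.19, 0, 0]'

```text
t: 29.18
position: [0.2447, 0.5767, 0.3511]
orientation: [2.328, 2.109, -0.0]
wrist_force: [0.5, 0.1, -0.2]
grip_width: 0.0427
gripper_force: 0.0
```

```bash
python3 v.py
```

```text
side spare changed frac 0.0
side bottle changed frac 0.0
side [(np.float64(0.742), -2, 74), (np.float64(0.744), -2, 80), (np.float64(0.746), -2, 82), (np.float64(0.749), -4, 78)]
side tin lid dark frac 0.81 arm tcp px [[122.  64.]]
top spare changed frac 0.0
top bottle changed frac 0.0
top [(np.float64(0.801), -2, 96), (np.float64(0.81), -2, 90), (np.float64(0.817), -2, 92), (np.float64(0.818), -2, 94)]
top tin lid dark frac 0.73 arm tcp px [[-57. 263.]]
```

Spare and bottle are unchanged, and the tin stands. Next, a precise check of the mould's ends and height with line profiles.

```bash
python3 - <<'E'
from h import *
rk=[0.5716,-0.0238,-0.0994]
I={n:cv2.GaussianBlur(arm.camera(n),(3,3),0).astype(np.float32) for n in("side","top")}
def prof(n,pts):
    q=proj(n,W(rk,pts)).astype(np.float32);c=cv2.remap(I[n],q[:,0],q[:,1],cv2.INTER_LINEAR).reshape(-1,3);return (c[:,0]-c[:,2]).round().astype(int)
for x in(-8,0,8): print("top z115 x",x); 
for nm,ys in(("far end",range(150,182,3)),("near end",range(0,33,3))):
    for x in(-6,4): print("top",nm,x,list(zip(ys,prof("top",[(x,y,115) for y in ys]))))
    print("side top face",nm,list(zip(ys,prof("side",[(0,y,115) for y in ys]))))
xs=range(-27,28,3)
for y in(25,90,155): print("top across y",y,list(zip(xs,prof("top",[(x,y,115) for x in xs]))))
zs=range(70,136,4)
print("side near end face vertical",list(zip(zs,prof("side",[(0,15,z) for z in zs]))))
E
```

```text
top z115 x -8
top z115 x 0
top z115 x 8
top far end -6 [(150, np.int64(41)), (153, np.int64(42)), (156, np.int64(40)), (159, np.int64(40)), (162, np.int64(38)), (165, np.int64(28)), (168, np.int64(20)), (171, np.int64(17)), (174, np.int64(17)), (177, np.int64(18)), (180, np.int64(18))]
top far end 4 [(150, np.int64(41)), (153, np.int64(40)), (156, np.int64(41)), (159, np.int64(41)), (162, np.int64(39)), (165, np.int64(31)), (168, np.int64(22)), (171, np.int64(19)), (174, np.int64(19)), (177, np.int64(17)), (180, np.int64(17))]
side top face far end [(150, np.int64(34)), (153, np.int64(34)), (156, np.int64(32)), (159, np.int64(30)), (162, np.int64(27)), (165, np.int64(25)), (168, np.int64(23)), (171, np.int64(22)), (174, np.int64(22)), (177, np.int64(22)), (180, np.int64(21))]
top near end -6 [(0, np.int64(1)), (3, np.int64(2)), (6, np.int64(2)), (9, np.int64(3)), (12, np.int64(8)), (15, np.int64(20)), (18, np.int64(34)), (21, np.int64(41)), (24, np.int64(41)), (27, np.int64(41)), (30, np.int64(41))]
top near end 4 [(0, np.int64(5)), (3, np.int64(5)), (6, np.int64(5)), (9, np.int64(4)
[... 1244 characters left out ...]
(14)), (-18, np.int64(16)), (-15, np.int64(23)), (-12, np.int64(34)), (-9, np.int64(40)), (-6, np.int64(41)), (-3, np.int64(40)), (0, np.int64(41)), (3, np.int64(41)), (6, np.int64(39)), (9, np.int64(31)), (12, np.int64(20)), (15, np.int64(14)), (18, np.int64(10)), (21, np.int64(8)), (24, np.int64(6)), (27, np.int64(3))]
side near end face vertical [(70, np.int64(26)), (74, np.int64(26)), (78, np.int64(26)), (82, np.int64(26)), (86, np.int64(26)), (90, np.int64(25)), (94, np.int64(26)), (98, np.int64(26)), (102, np.int64(26)), (106, np.int64(26)), (110, np.int64(27)), (114, np.int64(30)), (118, np.int64(33)), (122, np.int64(31)), (126, np.int64(25)), (130, np.int64(19)), (134, np.int64(15))]
```

```bash
python3 -c "
from plant import arm
print(arm.job_done())"
```

```text
the job is handed in; nothing more can be done
None
```

The job is handed in after about 29 s of the 64 s allowed: the tin stands upright on the board, and the mould is upright and home in the front slot (measured y about 90 mm); in the images the spare mould and bottle had not moved.

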